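Seat the white standard and calibrate the colour meter

ROBOT

A 7-joint arm with a two-finger parallel gripper is mounted at the origin on a cart in front of the work surface, level with it; the furniture and walls round the work are solid. World frame = base frame: x ahead of the robot, y to its left, z up, the work surface at z = 0. Lengths are in m, angles in rad, forces in N, time in s.
With the tool pointing down it reaches from about 0.375 to 0.925 m from the base axis. Payload 3.1 kg.
Tool frame: the origin (TCP) lies where the fingers leave the gripper's body, on its centre line; the fingertips stand 73 mm ahead of it and the grasp point (between the pads) lies 54 mm ahead of it; z points along the fingers, y is the direction in which the jaws open and shut (so a half turn about z gives the same grasp; the last joint's range is limited). The gripper opens to 85 mm and grips with 20 to 120 N. Pads are 22 mm wide; open, the fingers measure 114 mm over their backs; the gripper's body (76 mm by 85 mm) begins 54 mm behind the grasp point. The pads swing forward as they close: fully open they stand 13 mm farther back than shut.
Start: joints at [1.025, 0.383, 0.044, 1.598, -0.018, 1.161, -0.05], TCP at [0.281, -0.586, 0.304] pointing down, gripper open.
Joint ranges: [-2.61, 2.61], [-0.41, 2.15], [-1.48, 1.57], [0, 2.5], [-1.57, 4.71], [0.05, 1.97], [-2.85, 2.85]. Speed limits (rad/s): [2.79, 2.79, 3.14, 3.14, 3.14, 3.14, 3.14].

INTERFACE

Orientations are given as a 3x3 rotation matrix whose columns are the frame's x, y, z axes.
In Python, from plant import bot, snapshot gives the robot as it stands. Calls block until the motion is done:
- bot.movep(position, orientation): joint-space move of the TCP to a pose.
- bot.movel(position, max_speed=0.15, rot=None): straight line of the TCP; rot=None keeps the orientation; max_speed is the mean speed in m/s.
- bot.move_joints(angles): joint-space move.
- bot.move_gripper(opening, grip_force=None): finger opening in m; grip_force is the grip in N (None keeps the last); returns when the fingers have stopped.
- bot.sleep(seconds).
- bot.inverse_kinematics(position, orientation): joint angles nearest the present ones, or None.
- snapshot(name): name is "side" or "top"; returns a dict with "pixels" (480x640x3 uint8, red, green, blue), "range_z" (480x640 float32, m along the optical axis (not along the pixel's ray), 0 where there is no reading), "fx", "fy", "cx", "cy" (pixels), "k1" (the pictures are not rectified: a ray, as slopes to the right and down, at radius r is drawn at 1 + k1 r^2 times it, then the intrinsics apply), "camera_from_world" (4x4, takes a point from world to camera coordinates). Camera axes: x right, y down, z forward; pixel columns grow to the right and rows downward; lengths in m; the calibration is good to about 2 mm. A picture is of the moment at which its call begins.
A pose or a line that the arm cannot do raises bot.IKError and nothing moves.
- bot.hand_in(): hands the job in, once; it reports no verdict.
Readings, each from a call of its own:
- bot.read_clock(): time.
- bot.read_qpos(): joint angles.
- bot.read_joint_velocities(): joint speeds.
- bot.read_effort(): joint torques, N m.
- bot.read_position(): TCP position.
- bot.read_tool_rot(): TCP orientation.
- bot.read_ft_force(): force on the tool from outside, world axes, zero at the start.
- bot.read_ft_torque(): the same for the moment, N m.
- bot.read_opening(): finger opening in m.
Only numpy, scipy, OpenCV 4.12 (cv2) and the standard library are available. Lean on these libraries where they do the work, as an engineer would, in place of code of your own. Each camera call takes 0.05 s, during which the arm holds its last target. There are 200 camera calls.

TASK

Calibrate the desktop colour meter: slide the larger of the two white tiles over its deck with your fingertips until it drops flat into the round well, push the lid fully shut over it and, with the lid down, press the round key fully. Do not pick the tiles up, and leave the smaller tile and everything else on the bench where it is.

Things in the scene. Friction and masses are not known exactly. Their poses are not given: they have to be found in the camera images.
- meter: Desktop colour meter, a grey box 246 (x) x 262 (y) x 60 mm, fixed to the bench. Origin under it at bench level, x axis to its back (away from the robot at yaw 0), y to its left, z up; the box spans x -128 to +118 mm. Its flat grey deck (z = 60 mm, x -123 to +113 mm, y -63 to +127 mm) carries a round well and, behind it, a hinged lid; the key panel with the display (up to 35 mm above deck level, x above +10 mm) is the strip at y -127 to -67 mm.
- well (a point): Centre of the mouth of the round well, on the deck surface (z = 60 mm). The well is 54.5 mm wide and 8 mm deep with a flat floor and a 1.5 mm bevel; axes as the meter's.
- tile_large: Larger loose white tile: a disc 52 mm in diameter and 10 mm thick, white ceramic in an aluminium mount, about 60 g. Origin at the centre of its underside, z up through its white face. It lies on the deck nearer the robot than the well, and fits the well with 1.2 mm to spare all round; seated it stands 2 mm above the deck.
- tile_small: Smaller loose white tile: a disc 34 mm in diameter and 10 mm thick of the same make, on the same front part of the deck; not to be used. Origin at the centre of its underside.
- lid (a joint): Angle of the meter's lid about its hinge (rad): 0 shut, about 1.6 standing open. A stiff friction hinge: the lid stays where it is left and has to be pushed all the way down with about 3 N near its free edge. It cannot shut while a tile is lying on the deck under it.
- lid_hinge (a point): Middle of the lid's hinge line, 64 mm behind the well and 7 mm above the deck; the line runs along the meter's y. When shut the lid, 116 mm wide (y), reaches from the hinge 112 mm towards the front (meter -x) plus a small 6 mm lip, and covers the well with its lower face 4 mm above the deck; its top is 23 to 27 mm above the hinge line. When open it stands up from the hinge and this top becomes its back face.
- lid_top (a point): Point on the middle of the lid's top face, 85 mm from the hinge line; it moves with the lid. Its z axis points out of that face (up when shut, to the back of the meter when open), its -x axis from the hinge to the free edge.
- cal_key (a joint): Travel of the round key (m): 0 up, 0.006 fully down, which takes 5 N; it springs back. It counts as pressed beyond 0.004.
- cal_key_top (a point): Centre of the top of the round white key, 24 mm in diameter, the only round key on the panel; pressed straight down.
- notebook: Spiral lab notebook, 210 x 153 x 16 mm, bystander on the right.
- biro: Pen, 145 mm long, bystander on the right.
- stopwatch: Round black stopwatch, 71 x 59 x 17 mm, bystander right of the meter.
- beaker: Glass beaker, 68 mm wide and 80 mm tall, bystander right of the meter.
- petri: Petri dish, 67 mm wide and 13 mm tall, bystander behind the meter.

How it is judged:
By the outcome, as a careful person would: the job done as asked, in the order asked, and still so for the second after the job is handed in, with the robot touching nothing.
It also fails if it takes over 61 s, if anything falls off the work surface, if the arm or the gripper's body presses on something with over 40 N, if the wrist force passes 120 N, or if a joint passes its speed limit or range.

## Working session

There is one attempt and no reset: what is moved stays moved. The work goes in short steps, each a Python script; the robot and the scene stay as the last script left them, time stands still between calls to the robot, and variables do not carry over. Pictures are saved under pics/ and viewed, about 8 in all and at most 12, crops included, and the job is handed in when it is done.

```bash
ls; mkdir -p pics
cat > h.py <<'E'
import numpy as np, cv2
from plant import bot, snapshot
def save(name,s): cv2.imwrite(f'pics/{name}.png',cv2.cvtColor(s['pixels'],cv2.COLOR_RGB2BGR))
def rays(s,uv):
    uv=np.atleast_2d(np.float64(uv)); d=(uv-[s['cx'],s['cy']])/[s['fx'],s['fy']]
    p=d.copy()
    for _ in range(20): p=d/(1+s['k1']*(p**2).sum(1,keepdims=True))
    T=np.linalg.inv(s['camera_from_world'])
    return T[:3,3], np.c_[p,np.ones(len(p))]@T[:3,:3].T
def plane(s,uv,z):
    o,d=rays(s,uv); return o+d*((z-o[2])/d[:,2:])
def depthpt(s,uv):
    uv=np.atleast_2d(uv); o,d=rays(s,uv); q=np.int32(np.round(uv))
    return o+d*s['range_z'][q[:,1],q[:,0]][:,None]
def pix(s,P):
    P=np.atleast_2d(P); T=s['camera_from_world']; c=P@T[:3,:3].T+T[:3,3]; p=c[:,:2]/c[:,2:]
    p=p*(1+s['k1']*(p**2).sum(1,keepdims=True)); return p*[s['fx'],s['fy']]+[s['cx'],s['cy']]
E
python3 - <<'E'
from h import *
for n in('side','top'):
    s=snapshot(n); save(n+'0',s); print(n,s['fx'],s['k1'],np.linalg.inv(s['camera_from_world'])[:3].round(3).tolist())
print(bot.read_clock(),bot.read_tool_rot().round(2).tolist() if hasattr(bot.read_tool_rot(),'round') else bot.read_tool_rot())
E
```

```text
pics
side 438.52116169986806 0.02676079864876157 [[-0.964, -0.132, 0.232, 0.397], [-0.267, 0.462, -0.846, 0.502], [0.004, -0.877, -0.48, 0.52]]
top 534.6728542649158 0.03202859051659505 [[-0.017, -0.982, 0.187, 0.397], [-1.0, 0.014, -0.019, -0.233], [0.016, -0.187, -0.982, 1.228]]
0.1 [[0.9, 0.43, -0.0], [0.43, -0.9, 0.0], [-0.0, -0.0, -1.0]]
```

View pics/side0.png

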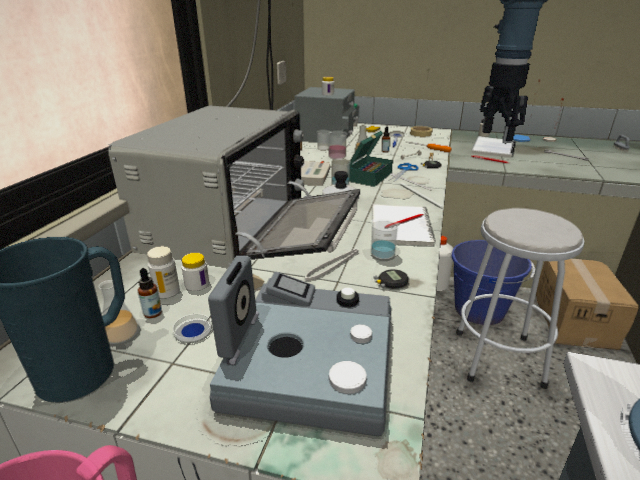

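View pics/top0.png

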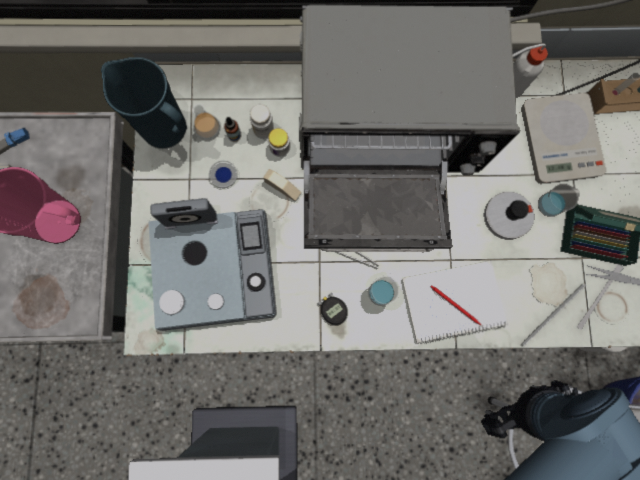

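The side view shows the open lid at (235,305), the well at (285,345), the large tile at (348,377), the small tile at (361,334) and the key at (348,296). The top view shows the well at (195,253), the large tile at (171,301), the small tile at (215,301) and the key at (256,282). Next I'll get positions from both views.

```bash
cat > meas.py <<'E'
from h import *
def blobs(s,white,seeds,half,polarity):
    g=cv2.GaussianBlur(s['pixels'].min(2),(3,3),0); out={}
    for k,(u,v) in seeds.items():
        h=half[k]; w=g[v-h:v+h,u-h:u+h]
        t=white if polarity[k]>0 else 70
        m=((w>t) if polarity[k]>0 else (w<t)).astype(np.uint8)
        n,l,st,c=cv2.connectedComponentsWithStats(m)
        i=l[h-3:h+3,h-3:h+3]; i=np.bincount(i[i>0]).argmax() if (i>0).any() else 0
        cs,_=cv2.findContours((l==i).astype(np.uint8),cv2.RETR_EXTERNAL,cv2.CHAIN_APPROX_NONE)
        e=cv2.fitEllipse(cv2.convexHull(cs[0])); M=st[i]
        out[k]=(np.array(e[0])+[u-h,v-h],e[1],M[4])
    return out
E
python3 - <<'E'
from meas import *
S={}
for n,seeds in (('top',dict(L=(171,301),S=(215,301),W=(195,253),K=(256,282))),('side',dict(L=(348,374),S=(361,332),W=(285,345),K=(348,293)))):
    s=snapshot(n); S[n]=s
    b=blobs(s,185,seeds,dict(L=28,S=18,W=24,K=14),dict(L=1,S=1,W=-1,K=1))
    for k,(c,ax,a) in b.items():
        z=dict(L=.07,S=.07,W=.06,K=.1)[k]
        print(n,k,c.round(1),np.round(ax,1),a,'plane',plane(s,c,z).round(4)[0],'depth',depthpt(s,c).round(4)[0])
# two-view triangulation
    S[n+'b']=b
for k in 'LSWK':
    A=[];B=[]
    for n in('top','side'):
        o,d=rays(S[n],S[n+'b'][k][0]); d=d[0]/np.linalg.norm(d[0]); P=np.eye(3)-np.outer(d,d); A.append(P);B.append(P@o)
    print(k,np.linalg.lstsq(np.vstack(A),np.hstack(B),rcond=None)[0].round(4))
# box edges from top depth: deck points
for n in('top','side'):
    s=S[n]; v,u=np.mgrid[0:480,0:640]; P=depthpt(s,np.c_[u.ravel(),v.ravel()])
    ok=(abs(P[:,2]-.06)<.006)&(P[:,0]>.25)&(P[:,0]<.8)&(P[:,1]>-.25)&(P[:,1]<.35)
    m=np.uint8(ok.reshape(480,640)); m=cv2.morphologyEx(m,cv2.MORPH_OPEN,np.ones((3,3)))
    nn,l,st,c=cv2.connectedComponentsWithStats(m); i=1+st[1:,4].argmax()
    Q=P[(l==i).ravel()]; r=cv2.minAreaRect(Q[:,:2].astype(np.float32)); print(n,st[i],r,np.median(Q[:,2]))
    # lid: above 0.1
    ok=(P[:,2]>.11)&(P[:,2]<.2)&(P[:,0]>.4)&(P[:,0]<.75)&(P[:,1]>.0)&(P[:,1]<.25)
    Q=P[ok]; print('lid',len(Q),Q.min(0).round(3),Q.max(0).round(3)); 
    if len(Q)>20: print(cv2.minAreaRect(Q[:,:2].astype(np.float32)))
cv2.imwrite('pics/crop1.png',cv2.resize(cv2.cvtColor(S['top']['pixels'][180:340,130:290],cv2.COLOR_RGB2BGR),None,fx=3.7,fy=3.7,interpolation=cv2.INTER_CUBIC))
E
```

```text
top L [170.7 301.5] [20.1 21.4] 336 plane [0.4806 0.0658 0.07  ] depth [0.4806 0.0659 0.0699]
top S [215.  300.9] [11.8 12.3] 121 plane [ 0.4801 -0.0285  0.07  ] depth [ 0.4802 -0.0283  0.0691]
top W [194.3 252.7] [22.6 23.6] 429 plane [0.5872 0.0207 0.06  ] depth [0.5887 0.0227 0.0509]
top K [255.  280.9] [6.2 6.7] 38 plane [ 0.5185 -0.117   0.1   ] depth [ 0.521  -0.1146  0.0767]
side L [347.2 374.2] [27.1 36.8] 796 plane [0.4812 0.0653 0.07  ] depth [0.481  0.0663 0.071 ]
side S [360.7 330.8] [13.4 20.6] 222 plane [ 0.4808 -0.029   0.07  ] depth [ 0.4806 -0.0276  0.0711]
side W [284.8 346. ] [20.9 34.4] 568 plane [0.5871 0.0253 0.06  ] depth [0.5907 0.0161 0.0512]
side K [348.9 289.3] [ 9.6 25.4] 147 plane [ 0.5145 -0.0914  0.1   ] depth [ 0.5203 -0.1204  0.0795]
L [0.4808 0.0657 0.0705]
S [ 0.4804 -0.0285  0.0704]
W [0.5881 0.0216 0.0564]
K [ 0.5198 -0.1153  0.0831]
top [ 149  212   95  116 7726] ((0.552496075630188, 0.017734214663505554), (0.2361399084329605, 0.1925528645515442), 5.811768531799316) 0.060088644143660996
lid 876 [0.643 0.    0.11 ] [0.681 0.087 0.192]
((0.6616541743278503, 0.0432448573410511), (0.032771579921245575, 0.08826260268688202), 6.189835071563721)
side [  210   289   179   122 13542] ((0.5565930604934692, -0.0140523761510849), (0.23736295104026794, 0.2549929916858673), 5.801370143890381) 0.0595314187771932
lid 2184 [0.645 0.    0.11 ] [0.678 0.087 0.187]
((0.6607815027236938, 0.04367661476135254), (0.02763589657843113, 0.08912845700979233), 5.678160667419434)
```

View pics/crop1.png

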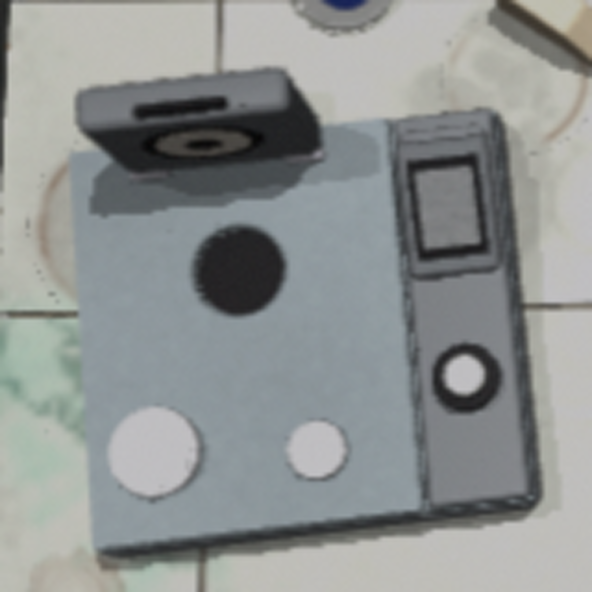

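The crop confirms the layout: well at crop (239,270), large tile (153,452), small tile (316,450), key (465,375), and the meter yawed about +5.8°. Next I'll refine the well and key by subpixel and compute the push.

```bash
cat > sub.py <<'E'
from h import *
def sub(s,u,v,h,t,pol):
    k=8; g=s['pixels'][v-h:v+h,u-h:u+h].astype(np.float32).mean(2)
    g=cv2.resize(g,None,fx=k,fy=k,interpolation=cv2.INTER_CUBIC)
    m=np.uint8(g>t if pol>0 else g<t); n,l,st,c=cv2.connectedComponentsWithStats(m)
    w=l[h*k-16:h*k+16,h*k-16:h*k+16].ravel(); i=np.bincount(w[w>0]).argmax()
    cs=max(cv2.findContours(np.uint8(l==i),cv2.RETR_EXTERNAL,cv2.CHAIN_APPROX_NONE)[0],key=len)
    return (cs.reshape(-1,2)+.5)/k-.5+[u-h,v-h]
def circ(P):
    A=np.c_[2*P[:,:2],np.ones(len(P))]; x=np.linalg.lstsq(A,(P[:,:2]**2).sum(1),rcond=None)[0]
    return x[:2],np.sqrt(x[2]+x[0]**2+x[1]**2)
E
python3 - <<'E'
from sub import *
for n,sd in (('top',dict(L=(171,301),S=(215,301),W=(194,253),K=(256,282))),('side',dict(L=(348,374),S=(361,332),W=(285,346),K=(348,293)))):
    s=snapshot(n)
    for k,(u,v) in sd.items():
        h=dict(L=28,S=18,W=24,K=14)[k]
        for t in ((90,105,120) if k=='W' else (175,185,195) if k in 'LS' else (130,170)):
            c=sub(s,u,v,h,t,-1 if k=='W' else 1)
            for z in ((.075,.085,.095) if k=='K' else (.06,) if k=='W' else (.07,)):
                q=plane(s,c,z); cc,r=circ(q); print(n,k,t,z,cc.round(4),round(r*1e3,1),'res',round(1e3*np.std(np.hypot(*(q[:,:2]-cc).T)),2))
    P=depthpt(s,np.array([[u,v] for v in range(sd['K'][1]-9,sd['K'][1]+10,1) for u in [sd['K'][0]]])); print((P[:,2]*1e3).round(0))
    if n=='side': cv2.imwrite('pics/crop2.png',cv2.resize(cv2.cvtColor(s['pixels'][240:420,200:400],cv2.COLOR_RGB2BGR),None,fx=3.5,fy=3.3,interpolation=cv2.INTER_CUBIC))
E
```

```text
top L 175 0.07 [0.4809 0.0659] 24.4 res 0.44
top L 185 0.07 [0.4808 0.0659] 23.3 res 0.91Traceback (most recent call last):
  File "<stdin>", line 7, in <module>
  File "sub.py", line 6, in sub
    w=l[h*k-16:h*k+16,h*k-16:h*k+16].ravel(); i=np.bincount(w[w>0]).argmax()
                                                ~~~~~~~~~~~~~~~~~~~~~~~~~~^^
ValueError: attempt to get argmax of an empty sequence
```

Run:
```python
from sub import *
for n,sd in (('top',dict(L=(171,301),S=(215,301),W=(194,253),K=(256,282))),('side',dict(L=(348,374),S=(361,332),W=(285,346),K=(348,293)))):
    s=snapshot(n)
    for k,(u,v) in sd.items():
        h=dict(L=28,S=18,W=24,K=14)[k]
        for t in ((85,100,115) if k=='W' else (165,175) if k in 'LS' else (130,160)):
          try:
            c=sub(s,u,v,h,t,-1 if k=='W' else 1)
            for z in ((.075,.085,.095) if k=='K' else (.06,) if k=='W' else (.07,)):
                q=plane(s,c,z); cc,r=circ(q); print(n,k,t,z,cc.round(4),round(r*1e3,1),'res',round(1e3*np.std(np.hypot(*(q[:,:2]-cc).T)),2))
          except ValueError as e: print(n,k,t,'fail')
    P=depthpt(s,np.array([[sd['K'][0],v] for v in range(sd['K'][1]-9,sd['K'][1]+10,1)])); print((P[:,2]*1e3).round(0))
    if n=='side': cv2.imwrite('pics/crop2.png',cv2.resize(cv2.cvtColor(s['pixels'][240:420,200:400],cv2.COLOR_RGB2BGR),None,fx=3.5,fy=3.3,interpolation=cv2.INTER_CUBIC))
```

```text
top L 165 0.07 [0.481 0.066] 25.1 res 0.28
top L 175 0.07 [0.4809 0.0659] 24.4 res 0.42
top S 165 0.07 [ 0.4803 -0.0281] 15.8 res 0.32
top S 175 0.07 [ 0.4802 -0.0282] 15.3 res 0.26
top W 85 0.06 [0.5874 0.0209] 26.6 res 0.3
top W 100 0.06 [0.5874 0.021 ] 27.2 res 0.27
top W 115 0.06 [0.5875 0.0211] 27.9 res 0.25
top K 130 0.075 [ 0.5214 -0.1143] 11.2 res 0.17
top K 130 0.085 [ 0.5203 -0.1153] 11.1 res 0.17
top K 130 0.095 [ 0.5192 -0.1163] 11.0 res 0.16
top K 160 0.075 [ 0.5214 -0.1143] 10.3 res 0.19
top K 160 0.085 [ 0.5203 -0.1153] 10.2 res 0.19
top K 160 0.095 [ 0.5193 -0.1164] 10.1 res 0.19
[  68.   76.   70.   81.   81.   79.   81.   81.   82. 1228.   81.   81.
   83.   78.   71.   72.   70.   72.   63.]
side L 165 0.07 [0.4814 0.0642] 26.2 res 0.31
side L 175 0.07 [0.4814 0.0644] 25.8 res 0.23
side S 165 0.07 [ 0.4809 -0.0295] 17.2 res 0.34
side S 175 0.07 [ 0.4808 -0.0292] 16.8 res 0.28
side W 85 0.06 [0.5876 0.0228] 26.2 res 0.49
side W 100 0.06 [0.5877 0.0225] 26.8 res 0.35
side W 115 0.06 [0.5878 0.0222] 27.3 res 0.36
side K 130 0.075 [ 0.5186 -0.1263] 32.9 res 9.56
side K 130 0.085 [ 0.5158 -0.1122] 32.1 res 9.34
side K 130 0.095 [ 0.5131 -0.0981] 31.4 res 9.13
side K 160 0.075 [ 0.523  -0.1288] 19.5 res 3.74
side K 160 0.085 [ 0.5202 -0.1146] 19.1 res 3.66
side K 160 0.095 [ 0.5173 -0.1004] 18.7 res 3.57
[-4. -1. -1. -2. 81. 80. 80. 80. 81. 81. 80. 80. 79. 73. 72. 72. 72. 70.
 70.]
```

View pics/crop2.png

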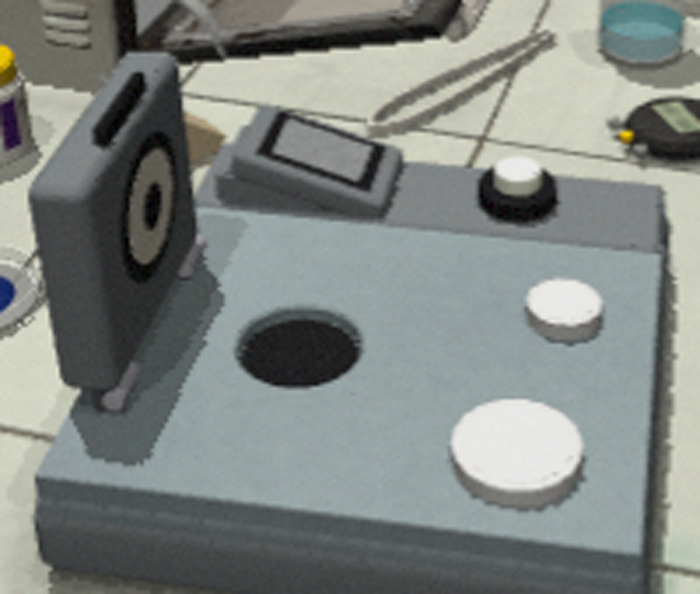

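The side crop shows the key standing at about z 0.081, the well with dark walls, and the lid at roughly 90°. Both views agree on large tile (0.481,0.066) and well (0.5875,0.021). The plan is to cage the tile loosely and push it along the line between them.

```bash
cat > go.py <<'E'
from sub import *
L=np.array([.4811,.0656]); W=np.array([.5876,.0213]); u=(W-L)/np.linalg.norm(W-L)
def Rz(y):  # tool down, jaw axis along y (2d)
    y=np.array([y[0],y[1],0.])/np.hypot(*y); z=np.array([0,0,-1.]); return np.c_[np.cross(y,z),y,z]
def best(p,y):
    q0=np.array(bot.read_qpos()); c=[]
    for sg in(1,-1):
        q=bot.inverse_kinematics(p,Rz(sg*np.array(y)))
        if q is not None: c.append((abs(np.array(q)-q0).max(),sg))
    return Rz(min(c)[1]*np.array(y))
def st(m=''): print(m,'t',round(bot.read_clock(),2),'p',np.round(bot.read_position(),4),'F',np.round(bot.read_ft_force(),1),'o',round(bot.read_opening(),4))
E
python3 - <<'E'
from go import *
R=best([*L,.2],u); print(R.round(2).tolist())
bot.move_gripper(.070); st()
bot.movep([*L,.2],R); st()
bot.movel([*L,.1365],.1); st('down')
bot.move_gripper(.054,20); st('cage')
bot.movel([*L,.1335],.03); st('low')
save('cage',snapshot('side'))
E
```

```text
[[0.38, 0.92, 0.0], [0.92, -0.38, 0.0], [0.0, 0.0, -1.0]]
 t 0.66 p [ 0.2815 -0.5859  0.3039] F [ 0.7 -0.2  0.3] o 0.0698
 t 3.11 p [0.4817 0.0642 0.2001] F [-0.3 -0.5 -0.6] o 0.0702
down t 3.89 p [0.4815 0.0658 0.1368] F [ 0.4 -0.1  0.3] o 0.0702
cage t 4.2 p [0.4815 0.0656 0.137 ] F [-0.2 -0.2 -0.5] o 0.054
low t 4.45 p [0.4809 0.0655 0.1333] F [ 0.  -0.4 -1.5] o 0.0541
```

View pics/cage.png

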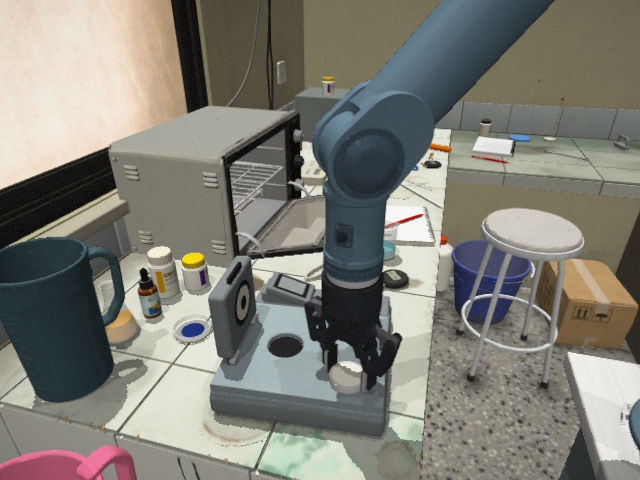

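The fingers straddle the tile at (346,376) with no contact force. Now I'll push along the line, slowing near the well.

Run:
```python
from go import *
z=.1335
bot.movel([*(W-.012*u),z],.06); st('near')
s=snapshot('side'); save('near',s)
c=sub(s,285,346,40,175,1) if 0 else None
for d in (-.004,-.001,.001,.003):
    bot.movel([*(W+d*u),z],.02); st(d)
s=snapshot('side'); save('well1',s)
cv2.imwrite('pics/w1.png',cv2.resize(cv2.cvtColor(np.hstack([cv2.imread('pics/near.png')[280:400,220:340,::-1],s['pixels'][280:400,220:340]]),cv2.COLOR_RGB2BGR),None,fx=3.3,fy=3.3,interpolation=cv2.INTER_CUBIC))
```

```text
near t 6.38 p [0.5764 0.026  0.1335] F [-0.5  0.5 -0.1] o 0.054
-0.004 t 6.97 p [0.5841 0.0227 0.1335] F [ 0.1 -0.9  0.1] o 0.0543
-0.001 t 7.28 p [0.5867 0.0215 0.1334] F [ 0.2 -0.8  0.6] o 0.0543
0.001 t 7.53 p [0.5882 0.0208 0.1333] F [-2.  -0.2 -0.2] o 0.0542
0.003 t 7.78 p [0.5902 0.02   0.1333] F [-2.7 -0.4 -0.2] o 0.054
```

View pics/w1.png

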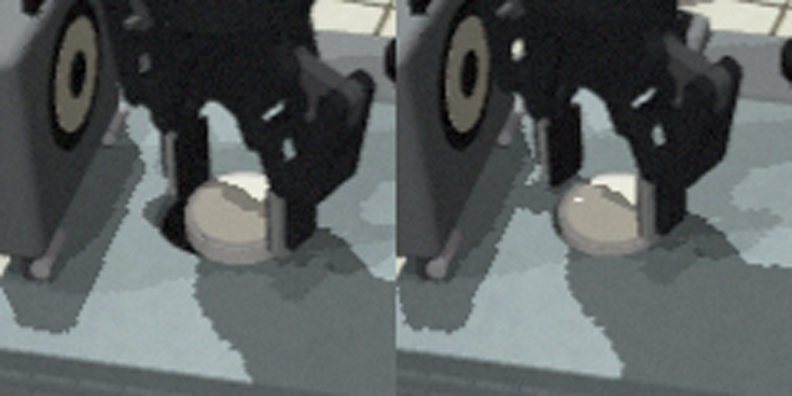

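In the second crop the tile covers the well mouth at (605,215), and -2.7 N suggests it has caught on the rim. I'll relieve it, rise straight up and look from above.

```bash
cat > chk.py <<'E'
from go import *
def chk(tag):
    ims=[]
    for n,(x,y) in(('side',(285,346)),('top',(194,253))):
        s=snapshot(n); z=.062
        try:
            c=sub(s,x,y,26,170,1); q=plane(s,c,z); print(n,*circ(q))
        except Exception as e: print(n,'fail',e)
        px=pix(s,[[*(W+np.array([a,b])*.018),.065] for a in(-1,0,1) for b in(-1,0,1)])
        print(n,'z9',(depthpt(s,px)[:,2]*1e3).round(1))
        ims.append(cv2.resize(s['pixels'][y-45:y+45,x-55:x+55],None,fx=3.6,fy=3.6,interpolation=cv2.INTER_CUBIC))
    cv2.imwrite(f'pics/{tag}.png',cv2.cvtColor(np.hstack(ims),cv2.COLOR_RGB2BGR))
E
python3 - <<'E'
from chk import *
bot.movel([*W,.1335],.03); st('back')
bot.movel([*W,.24],.12)
bot.movel([*(W-[.15,0]),.24],.25); st('clear')
chk('w2')
E
```

```text
back t 8.07 p [0.588  0.0215 0.1339] F [-1.3 -0.3 -0.5] o 0.0542
clear t 9.86 p [0.4387 0.0212 0.2403] F [-0.  -0.  -0.4] o 0.0537
side [0.58968825 0.01883701] 0.04732435956407968
side z9 [60.3 60.7 61.9 62.5 62.9 63.5 60.1 63.2 62.2]
top [0.58659415 0.0208935 ] 0.02438444963189083
top z9 [63.9 63.4 63.8 60.7 65.4 64.  61.4 61.1 60.6]
```

View pics/w2.png

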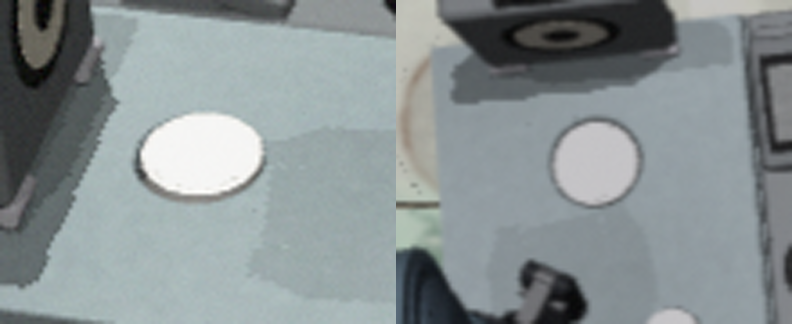

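The tile sits concentric in the well and nearly flush in both views. Next I'll fit its tilt, then press gently on it with closed fingertips to confirm it is down.

```bash
cat > fit.py <<'E'
from go import *
def fit():
    for n in('side','top'):
        Q=[]
        for _ in range(3):
            s=snapshot(n); a=np.linspace(0,6.28,40)
            px=np.vstack([pix(s,[[W[0]+r*np.cos(t),W[1]+r*np.sin(t),.062] for t in a]) for r in(.003,.008,.013,.018,.021)])
            Q.append(depthpt(s,px))
        Q=np.vstack(Q); Q=Q[abs(Q[:,2]-.062)<.01]
        x=np.linalg.lstsq(np.c_[Q[:,:2]-W,np.ones(len(Q))],Q[:,2],rcond=None)[0]; 
        b=snapshot(n); g=np.array([[*(W+[dx,dy]),.06] for dx in np.linspace(-.06,.03,10) for dy in(-.045,-.04,.04,.045)])
        dk=np.median(depthpt(b,pix(b,g))[:,2])
        print(n,'slope',x[:2].round(3),'z-deck mm',round((x[2]-dk)*1e3,2),'deck',dk.round(4))
def press(p,z0,z1,F,step=.001):
    z=z0
    while z>z1:
        bot.movel([p[0],p[1],z],.03); f=bot.read_ft_force()[2]
        if f>F: break
        z-=step
    print('press',np.round(p,3),'z',round(bot.read_position()[2],4),'cmd',round(z,4),'F',round(f,1)); return z
E
python3 - <<'E'
from fit import *
fit()
bot.move_gripper(0.0,20); 
bot.movel([*W,.16],.2); st()
for d in((0,0),(-.014,.0),(.012,0)):
    z=press(W+d,.138,.130,4); bot.movel([*(W+d),.142],.08)
bot.movel([*W,.24],.2); bot.movel([*(W-[.15,0]),.24],.25); st('clear'); fit()
E
```

```text
side slope [0.007 0.007] z-deck mm 2.35 deck 0.0594
top slope [ 0.002 -0.015] z-deck mm 2.59 deck 0.0597
 t 11.92 p [0.5869 0.0215 0.1602] F [-0.2  0.4 -0.5] o 0.0001
press [0.588 0.021] z 0.1348 cmd 0.134 F 5.7
press [0.574 0.021] z 0.1348 cmd 0.134 F 5.6
press [0.6   0.021] z 0.1348 cmd 0.134 F 5.3
clear t 19.6 p [0.4384 0.0211 0.2398] F [ 0.3 -0.6  0. ] o 0.0
side slope [-0.005 -0.001] z-deck mm 2.22 deck 0.0595
top slope [-0.013 -0.024] z-deck mm 1.39 deck 0.061
```

The contact height is the same at all three points: tip z 0.0618, so 2 mm above the deck, seated flat. Now the lid: go over it, come down behind it, and follow the hinge arc.

```bash
cat > lid.py <<'E'
from go import *
ya=.1013; mx=np.array([np.cos(ya),np.sin(ya)]); my=np.array([-mx[1],mx[0]])
H=np.r_[W+.064*mx,.067]
def tip(th,r,gap=0.):
    o=.025+.011*abs(np.sin(th))+gap
    a=-r*np.cos(th)+o*np.sin(th); b=r*np.sin(th)+o*np.cos(th)
    return np.r_[H[:2]+a*mx,H[2]+b+.073]
E
python3 - <<'E'
from lid import *
p0=tip(1.6,.09,.025)
R=best([*p0[:2],.31],my)
bot.movel([*bot.read_position()[:2],.31],.2)
bot.movep([*p0[:2],.31],R); st('over')
bot.movel(p0,.15); st('behind')
for th in np.r_[1.6,1.5,1.35:0.04:-.13,.02]:
    bot.movel(tip(th,.092),.10); print(round(th,2),np.round(bot.read_ft_force(),1))
st()
save('lid1',snapshot('side'))
E
```

```text
over t 21.65 p [0.7137 0.0345 0.3088] F [-0.  -0.5  0.5] o 0.0
behind t 22.34 p [0.715  0.0343 0.2293] F [ 0.5  0.1 -0.3] o 0.0003
1.6 [ 0.  -0.5  6.4]
1.5 [0.5 0.7 6.4]
1.35 [0.1 0.2 3.2]
1.22 [0.6 0.1 0.9]
1.09 [-0.3  0.1  0.1]
0.96 [-0.   0.3 -0.1]
0.83 [-0.6 -0.6  0.2]
0.7 [-0.2 -0.4  1.3]
0.57 [ 0.1  0.2 -0.2]
0.44 [-0.1 -0.1  0.4]
0.31 [-0.  -0.7  0.6]
0.18 [-0.7 -0.6 -1. ]
0.05 [-0.4  0.6  0.7]
0.02 [-0.6  0.6 -0.1]
 t 26.41 p [0.5604 0.0186 0.1672] F [-0.6  0.6 -0.1] o 0.0001
```

View pics/lid1.png

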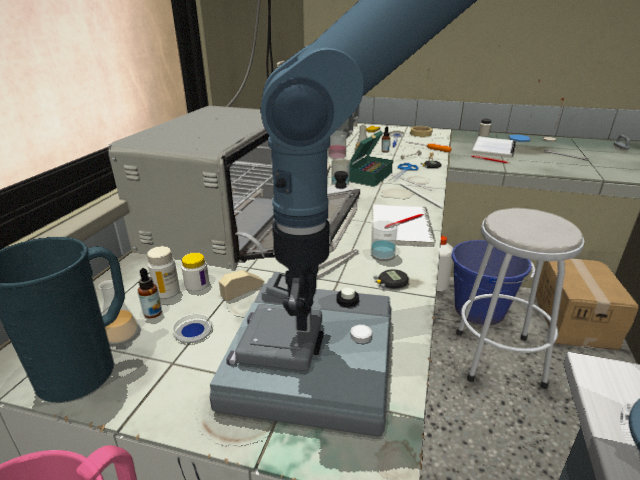

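The lid is down at (280,335). Now I'll press it until it bottoms, then press the key.

Run:
```python
from lid import *
from fit import press
p=tip(0,.095)
bot.movel([p[0],p[1],.168],.05)
press(p,.167,.150,14); bot.sleep(.3); st('pressed')
bot.movel([p[0],p[1],.20],.12)
s=snapshot('side')
K=np.array([.5207,-.1149])
bot.movel([*K,.20],.15); bot.movel([*K,.163],.1); st('above key')
for n in('side','top'):
    s=snapshot(n); a=[]
    for r in(.03,.06,.085,.1):
        a.append(np.median([depthpt(s,pix(s,np.r_[H[:2]-r*mx+d*my,.092]))[0,2] for d in(-.03,-.02,.02,.03)]))
    print(n,'lid z at r .03,.06,.085,.1',np.round(a,4))
save('lid2',s); im=snapshot('side'); cv2.imwrite('pics/lid2s.png',cv2.resize(cv2.cvtColor(im['pixels'][240:420,200:400],cv2.COLOR_RGB2BGR),None,fx=3.5,fy=3.3,interpolation=cv2.INTER_CUBIC))
```

```text
press [0.557 0.018 0.165] z 0.1663 cmd 0.164 F 14.8
pressed t 28.01 p [0.557  0.0183 0.1663] F [-5.6 -0.5 14.3] o 0.0002
above key t 30.09 p [ 0.5206 -0.1143  0.1626] F [-0.   0.   0.2] o -0.0004
side lid z at r .03,.06,.085,.1 [0.0927 0.0935 0.0931 0.0892]
top lid z at r .03,.06,.085,.1 [0.0951 0.0955 0.2807 0.2844]
```

View pics/lid2s.png

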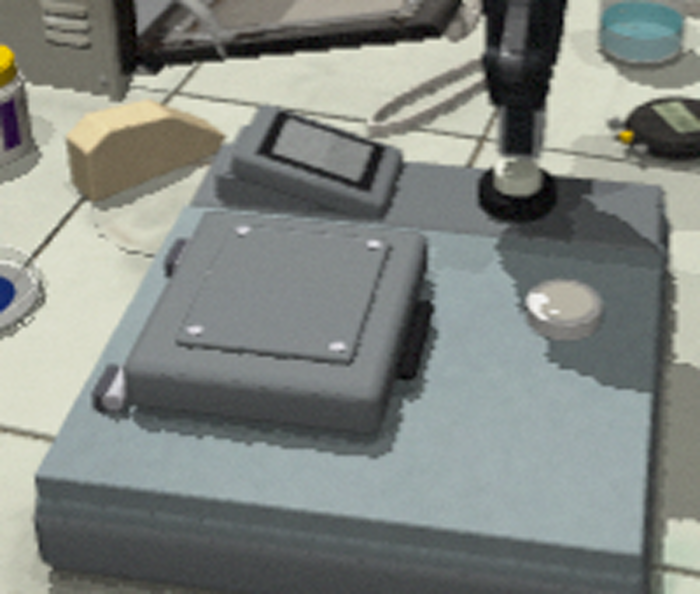

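The lid lies level and shut over the tile, and it bottomed out at 14 N. The fingertips are centred over the key at crop (517,178). Pressing it now.

Run:
```python
from go import *
K=np.array([.5207,-.1149]); z=.156
while z>.138:
    bot.movel([*K,z],.03); f=bot.read_ft_force()[2]; print(round(z,3),round(bot.read_position()[2],4),round(f,1))
    if f>13: break
    z-=.001
bot.sleep(.4); st('key')
bot.movel([*K,.22],.12); bot.movel([.42,-.16,.28],.25); st('away')
for n in('side','top'):
    s=snapshot(n); save('end_'+n,s)
    c=sub(s,*((361,332) if n=='side' else (215,301)),18,165,1); print(n,'small tile',circ(plane(s,c,.07)))
a=cv2.imread('pics/end_side.png')[230:430,140:440]; b=cv2.imread('pics/end_top.png')[170:370,130:430]
cv2.imwrite('pics/end.png',cv2.resize(np.hstack([a,b]),None,fx=1.33,fy=1.33))
```

```text
0.156 0.1557 -0.5
0.155 0.155 0.4
0.154 0.154 -0.9
0.153 0.1532 0.5
0.152 0.1521 1.5
0.151 0.1511 2.9
0.15 0.1501 3.3
0.149 0.1491 3.8
0.148 0.1481 4.7
0.147 0.1477 7.8
0.146 0.1476 13.5
key t 33.52 p [ 0.5209 -0.1149  0.1476] F [-5.4  0.8 14.3] o 0.0
away t 34.94 p [ 0.4202 -0.1596  0.2795] F [-0.5 -0.3  0.7] o 0.0001
side small tile (array([ 0.48087815, -0.0295634 ]), np.float64(0.017333602368721626))
top small tile (array([ 0.48165382, -0.0256335 ]), np.float64(0.014157519608071791))
```

View pics/end.png

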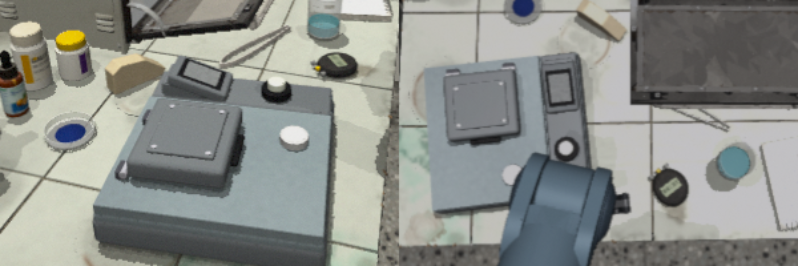

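The lid is shut and level, the key has sprung back up, and the small tile and bystanders are where they were. In the top view the arm partly hides the small tile, but the side view matches. Handing in.

```bash
python3 -c "
from plant import bot
print(bot.read_clock()); bot.hand_in()"
```

```text
35.0417
the job is handed in; nothing more can be done
```

The meter calibration is done and handed in at 35.0 s on the robot's clock; no verdict comes back from the hand-in.

- **Tile:** I caged the large tile loosely between the fingers and slid it along the deck into the well, without gripping or lifting it. Pressing at three points along one line gave the same height, with the top 62 mm above the bench, so it is seated flat.
- **Lid:** I pushed it over from behind and pressed it shut. It stopped firmly at about 14 N and looked level in the side view.
- **Key:** I pressed the round key straight down by about 5–6 mm until it hit a hard stop at 14 N. It sprang back up.
- **Everything else:** In the side view the small tile is within 0.1 mm of where it started. The bystanders in the final pictures look untouched; the biro and most of the notebook were outside them.

**Checks that disagreed:**
- In the last top view the arm partly hid the small tile, so that fit was off by 2–3 mm. I relied on the side view instead.
- After pressing, the depth readings of the seated tile's height and tilt differed slightly between the two cameras: 2.2 mm above the deck from the side, 1.4 mm from the top. I relied on the contact heights.
- The fingers met 6.4 N upward when they first touched the back of the open lid, with no visible effect.

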